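# Weigh the charged mill cup and lock it into the herb mill

## Task

Lift the charged mill cup (the taller one, with lugs and three cubes in it) out of the drying rack by its body and stand it upright in the middle of the scale's pan, letting go of it so that it can be weighed. Then take it by its handle, raise it into the mount under the mill's head and twist it clockwise (seen from above) until the lugs drop into their pockets, and let go. Keep the three cubes in the cup and leave everything else where it stands.

Things in the scene. Friction and masses are not known exactly. Their poses are not given: they have to be found in the camera images.
- cup_center (a point): Centre (half-way up) of the mill cup, an open steel cup 70 mm tall, 58 mm outside diameter, wall 3 mm, 0.22 kg. Its frame: z up the axis, x along the handle. The +y and -y sides are bare, to be gripped across the diameter. It starts upright in either of the rack's two bays; a lookalike is in the other.
- cup_lugs (a point): On the mill cup's axis at the height of the lugs' undersides, 57 mm above the cup's underside (22 mm above cup_center). Two steel lugs, 13 mm wide and 6 mm tall, stand out to 37 mm from the axis, one over the handle (+x), one opposite (-x). The rim is 13 mm above this point. Axes as cup_center.
- cup_handle (a point): On the mill cup's handle, 125 mm out from the axis, mid-height (30 mm above the cup's underside): pinch it here from above, so that the gripper stays clear of the mill's head. The handle is a straight black bar, 20 mm wide, 18 mm tall, from the cup's wall to 155 mm from the axis.
- cube0_center (a point): Centre of a white 14 mm cube (10 g) lying loose in the mill cup.
- cube1_center (a point): Centre of the second such cube.
- cube2_center (a point): Centre of the third such cube.
- rack: Fixed wooden rack, origin at its underside. Board 6 mm thick, x -105 to 130, y -125 to 125 mm. Bays at y = -57.5 and +57.5 mm: a cup stands at x = -55 mm, its handle toward +x in a slot 25 mm wide between walls 6 mm thick and 68 mm high (above the table), x -10 to 122 mm, shut at the end; the handle cannot be pinched there.
- scale_pan (a point): Centre of the top of the scale's fixed level steel pan, 132 x 132 mm, 35 mm above the table; x and y along its edges. The white scale's body is 150 x 150 mm and lower than the pan, with a display strip 20 mm high from 75 to 95 mm on its +x side.
- mount: Bayonet mount under the mill's head, opening downward. Origin on its upright axis at the top of the ledge that carries the lugs, 165 mm above the table. Its +x is where the handle points when locked; at entry the handle points 55 degrees counter-clockwise of that (from above). The ring's bore is 64 mm, outer radius 48 mm, lower face 9 mm below the origin; the head reaches 75 mm above it.
- mount_entry (a point): On the mount's axis at the ring's lower face (axes as mount). The lugs pass up through two opposite slots about 18 mm wide, at +55 and -125 degrees from mount +x. Seen from outside, dark ribs on the head's side and top mark directions: short thin rib = handle at entry, long broad rib = handle when locked.
- mount_pocket (a point): On the mount's axis at the floor of the pockets (4 mm below mount's origin). With the lugs' undersides 0 to 8 mm above mount's origin (then the rim meets the ceiling) the cup turns clockwise 55 degrees; the lugs then stand over two pockets 34 degrees wide, at 0 and 180 degrees, beyond which walls stop them. Lowered, they rest on this floor and cannot turn back.
- mill: The mill, fixed; origin on the table under the mount's axis. Grey base 20 mm high, y -60 to 210 mm, x -70 to 70 mm; white column 310 mm high, x -60 to 60 mm, y 75 to 210 mm, carrying the round head by a neck. The mount's +x is 155 degrees clockwise of the mill's +x.
- dosing_center (a point): Centre of the lookalike dosing cup: same steel and handle, but 50 mm tall, without lugs, empty. A bystander standing in the rack's other bay: leave it.
- bottle: Bystander: amber bottle, 48 mm across, 150 mm tall; origin under its centre.
- jar: Bystander: glass jar, 64 mm across, 85 mm tall; origin under its centre.
- mortar: Bystander: brass bowl (mortar), 90 mm across, 65 mm tall; origin under its centre.
- brush: Bystander: brush, 150 mm long, lying along its x.
- tin: Bystander: tin, 60 mm across, 70 mm tall; origin under its centre.

How it is judged:
By the outcome, as a careful person would: the job done as asked, in the order asked, and still so for the second after the job is handed in, with the robot touching nothing.
It also fails if it takes over 72 s, if anything falls off the work surface, if the arm or the gripper's body presses on something with over 40 N, if the wrist force passes 120 N, or if a joint passes its speed limit or range.

## Robot

A 7-joint arm with a two-finger parallel gripper is mounted at the origin on the work surface. World frame = base frame: x ahead of the robot, y to its left, z up, the work surface at z = 0. Lengths are in m, angles in rad, forces in N, time in s.
With the tool pointing down it reaches from about 0.425 to 0.975 m from the base axis. Payload 16.7 kg.
Tool frame: the origin (TCP) lies between the finger pads; the fingertips stand 22 mm ahead of it and the grasp point (between the pads) lies 3 mm ahead of it (nose_length is the y of the fingertips in the tool frame, in m); y points along the fingers, z is the direction in which the jaws open and shut, and the axes are right-handed (so a half turn about y gives the same grasp; the last joint's range is limited). The gripper opens to 85 mm and grips with 20 to 120 N. Pads are 22 mm wide; open, the fingers measure 114 mm over their backs; the gripper's body (76 mm by 85 mm) begins 54 mm behind the grasp point. The pads swing forward as they close: fully open they stand 13 mm farther back than shut.
Start: joints at [0.985, 0.426, 0.074, 1.606, -0.034, 1.111, -0.067], TCP at [0.286, -0.612, 0.253] pointing down, gripper open.
Joint ranges: [-2.85, 2.85], [-0.5, 2.14], [-1.23, 1.37], [0.21, 2.46], [-1.02, 4.16], [0.16, 2.05], [-2.73, 2.73]. Speed limits (rad/s): [1.89, 1.89, 2.39, 2.39, 3.01, 3.01, 3.01].

## Interface

Orientations are given as a unit quaternion [w, x, y, z].
In Python, from rig import state, capture, camera_info, job_done, nose_length gives the robot as it stands. The module is installed in compiled form; this text tells all that it offers.
- The arm moves only by the tool apply_moves, never from a script. Its argument "commands" is a list of rows, each an object with "claw": the gripper's target within -1 to 1 (fully open at 1, half-way at 0, shut at -1); "delta_pos": the shift along the tool's x, y, z in units of 250 mm (1.0 is 250 mm), a list of three; "rot": the turn, a rotation vector about the tool's x, y, z in units of 360 degrees (1.0 is 360 degrees), a list of three. In form: [{"claw": claw, "delta_pos": [dx, dy, dz], "rot": [rx, ry, rz]}, ...]. A call has 1 to 20 rows; each row shifts and turns the commanded pose from where the row before left it, along the tool's axes as they then stand; what a row does not reach is not made up. A row lasts 1/8 s, in which the tool goes at most 62.5 mm and 10.7 degrees, less where a joint would pass 70% of its speed; a pose out of reach is approached as far as the arm can. A call with a number of a shift or a turn outside -1 to 1 is refused whole. A call with a gripper value outside its range is refused whole. The fingers move at their own pace and stop on an object; the grip force is fixed at half the most. Time passes only in rows, so rows that do not move let the fingers close. It gives the time, the measured TCP pose, the force and the opening at its end, in the units of the state.
- state(): the state, without advancing time (a new reading comes with each control period).
- capture(name): name is "scene" or "top" or "wrist"; returns the picture (384x512x3 uint8, red, green, blue); there is no depth.
- camera_info(name): a dict with "fx", "fy", "cx", "cy" (pixels), "cam_to_world" (4x4, takes a point from camera to world coordinates). Camera axes: x right, y down, z forward; pixel columns grow to the right and rows downward; lengths in m; the calibration is good to about 2 mm. A picture is of the moment at which its call begins: read the wrist's pose just before it. camera_info takes no time and is no camera call; for the wrist camera it gives the pose at the moment of the call.
- job_done(): hands the job in, once; it reports no verdict.
The state is a dict: "t": time; "joints": joint angles; "qvel": joint speeds; "tau": joint torques, N m; "eef_pos": TCP position; "eef_rot": TCP orientation; "ft_force": force on the tool from outside, world axes, zero at the start; "torque": the same for the moment, N m; "width": finger opening in m.
Only numpy, scipy, OpenCV 4.12 (cv2) and the standard library are available. Lean on these libraries where they do the work, as an engineer would, in place of code of your own. Each camera call takes 0.05 s, during which the arm holds its last target. There are 200 camera calls.

## Working session

There is one attempt and no reset: what is moved stays moved. The work goes in short steps, Python scripts to look and compute and a tool call to move; the robot and the scene stay as the last step left them, time stands still between calls to the robot, and variables do not carry over. Pictures are saved under pics/ and viewed, about 8 in all and at most 12, crops included, and the job is handed in when it is done.

Besides the shell and the picture viewer there is one more tool, called as name(argument=value, ...) on one line, values as JSON. apply_moves: Moves the arm, as the interface text tells. Its arguments: {"type":"object","properties":{"commands":{"type":"array"}},"required":["commands"]}

```bash
mkdir -p pics
cat > h.py <<'E'
import numpy as np, cv2
from rig import state, capture, camera_info, job_done, nose_length
from scipy.spatial.transform import Rotation as R
def snap(n,f):
    ci=camera_info(n); im=capture(n); cv2.imwrite(f'pics/{f}.png',im[:,:,::-1]); np.save(f'pics/{f}.npy',ci,allow_pickle=True); return im,ci
def load(f): return cv2.imread(f'pics/{f}.png'), np.load(f'pics/{f}.npy',allow_pickle=True).item()
def ray(ci,u,v):
    M=np.array(ci['cam_to_world']); d=M[:3,:3]@np.array([(u-ci['cx'])/ci['fx'],(v-ci['cy'])/ci['fy'],1]); return M[:3,3],d
def onz(ci,u,v,z):
    o,d=ray(ci,u,v); return o+d*(z-o[2])/d[2]
def proj(ci,p):
    M=np.array(ci['cam_to_world']); q=M[:3,:3].T@(np.array(p)-M[:3,3]); return q[0]/q[2]*ci['fx']+ci['cx'], q[1]/q[2]*ci['fy']+ci['cy']
def Rt(s=None):
    s=s or state(); w,x,y,z=s['eef_rot']; return R.from_quat([x,y,z,w])
E
python3 - <<'E'
from h import *
a,ca=snap('scene','scene0'); b,cb=snap('top','top0')
print(ca,cb); s=state(); print(s['eef_pos'],Rt(s).as_matrix(),s['t'],nose_length)
E
```

```text
{'fx': 422.6690560009992, 'fy': 422.6690560009992, 'cx': 254.94296227132895, 'cy': 192.5592749051358, 'cam_to_world': array([[-0.17004148,  0.79148184, -0.58706251,  1.17659722],
       [ 0.98543276,  0.13830077, -0.09897055,  0.05873186],
       [ 0.0028578 , -0.59533973, -0.803469  ,  0.98329316],
       [ 0.        ,  0.        ,  0.        ,  1.        ]])} {'fx': 422.0622812277619, 'fy': 422.0622812277619, 'cx': 253.8332442271797, 'cy': 187.91449706050022, 'cam_to_world': array([[-0.02547895, -0.99188825,  0.12453325,  0.43099194],
       [-0.9995469 ,  0.02727423,  0.0127322 , -0.05172297],
       [-0.01602547, -0.12415242, -0.99213374,  1.13725247],
       [ 0.        ,  0.        ,  0.        ,  1.        ]])}
[ 0.28537251 -0.61133466  0.25269073] [[-9.06127748e-01 -5.55414001e-04  4.23003778e-01]
 [-4.23004133e-01  9.79407964e-04 -9.06127223e-01]
 [ 8.89824778e-05 -9.99999366e-01 -1.12241115e-03]] 0.1 0.022
```

View pics/top0.png

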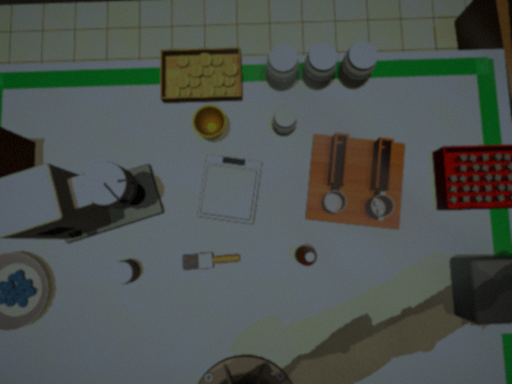

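View pics/scene0.png

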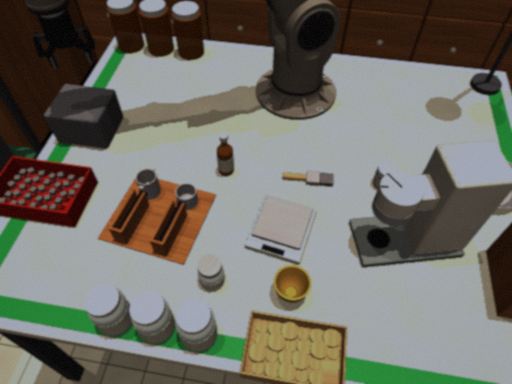

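The top view shows the rack at right, with cups at (333,202) and (380,207). The right-hand one seems to hold cubes. The scale is at (230,190), the mill at (110,200), the bottle at (306,255), the brush at (210,260) and the mortar at (210,122). Next I'll zoom in for detail.

Run:
```python
from h import *
a,ca=load('scene0'); b,cb=load('top0')
up=lambda im,x,y,w,h,W,H: cv2.convertScaleAbs(cv2.resize(im[y:y+h,x:x+w],(W,H),interpolation=cv2.INTER_CUBIC),alpha=1.6)
m=np.vstack([np.hstack([up(b,300,125,120,110,400,367),up(b,60,150,120,110,400,367)]),np.hstack([up(a,100,160,120,70,400,233),up(a,350,150,120,70,400,233)])])
cv2.imwrite('pics/m0.png',m)
print(proj(ca,[.285,-.611,.25]),proj(cb,[.285,-.611,.25]))
```

```text
(np.float64(71.92530506724489), np.float64(62.86043538163253)) (np.float64(538.6543271658409), np.float64(306.2481170419152))
```

View pics/m0.png

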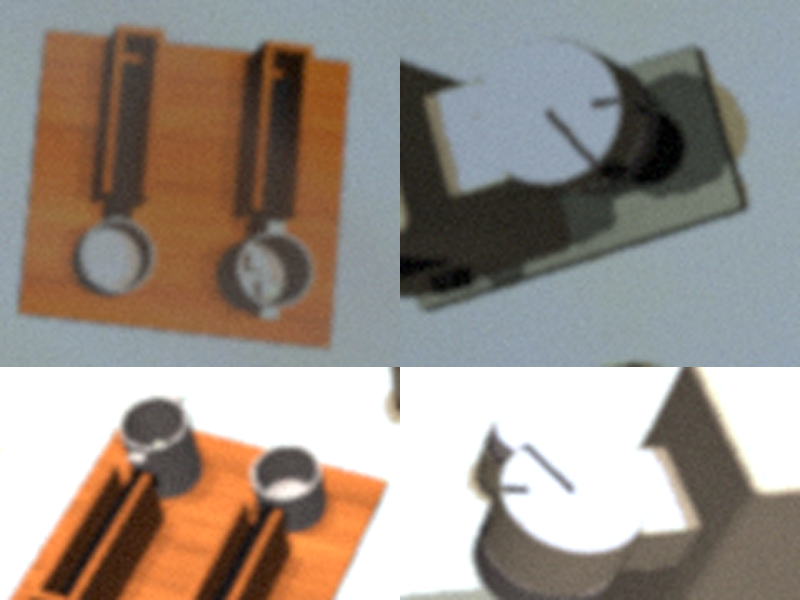

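The mill cup (tall, lugs, cubes) is in the right-hand (rack −y) bay. The long rib points down and right, and the short rib points right. Now I'll take coarse measurements.

Run:
```python
from h import *
b,cb=load('top0'); a,ca=load('scene0')
np.set_printoptions(precision=4,suppress=True)
# rack board
for n,im,ci in(('top',b,cb),('scene',a,ca)):
    hsv=cv2.cvtColor(im,cv2.COLOR_BGR2HSV)
    m=cv2.inRange(hsv,(3,110,40),(22,255,255))
    cs=[c for c in cv2.findContours(m,0,2)[0] if cv2.contourArea(c)>3000]
    for c in cs:
        r=cv2.minAreaRect(c); bp=cv2.boxPoints(r); 
        ap=cv2.approxPolyDP(cv2.convexHull(c),4,True)[:,0]
        print(n,cv2.contourArea(c),[onz(ci,*p,0.006)[:2] for p in ap], ap.tolist())
# hand points from crop
up=lambda x,y:(300+x/3.333-.35,125+y/3.333-.35)
um=lambda x,y:(60+(x-400)/3.333-.35,150+y/3.333-.35)
for p in[(47,30),(350,62),(330,347),(20,313)]: print('rackc',onz(cb,*up(*p),.006))
print('cup',onz(cb,*up(268,258),.07))
for p in[(695,47),(745,207),(425,308)]: print('base',onz(cb,*um(*p),.02))
print('head',onz(cb,*um(548,113),.24), 'long', onz(cb,*um(600,165),.24),'short',onz(cb,*um(605,102),.24))
sc=lambda x,y:(350+(x-400)/3.333,150+(y-367)/3.333)
print('head scene',onz(ca,*sc(572,490),.24))
for p in[(207,155),(262,161),(254,222),(197,216)]: print('scale',onz(cb,*p,.035))
for n,p in dict(bottle=(306,255),jar=(284,118),mort=(210,122),tin=(130,270)).items(): print(n,onz(cb,*p,.06))
```

```text
top 7325.5 [array([ 0.7144, -0.2084]), array([ 0.7003, -0.4012]), array([ 0.6822, -0.4461]), array([ 0.4579, -0.4147]), array([ 0.4908, -0.1746])] [[315, 135], [386, 138], [403, 144], [397, 227], [306, 217]]
scene 5811.0 [array([ 0.8147, -0.008 ]), array([0.8106, 0.2114]), array([0.934 , 0.2126]), array([0.9605, 0.0594]), array([ 0.9596, -0.0066])] [[252, 313], [345, 327], [343, 383], [271, 383], [241, 377]]
scene 5104.5 [array([ 0.4779, -0.4168]), array([ 0.4648, -0.3416]), array([ 0.4878, -0.1765]), array([ 0.7154, -0.2049]), array([ 0.6824, -0.445 ])] [[135, 180], [161, 180], [214, 194], [183, 263], [99, 238]]
scene 4743.5 [array([-0.7589,  0.8601]), array([-0.2504,  0.6601]), array([-0.2496,  0.414 ]), array([-0.6992,  0.5246])] [[511, 0], [480, 67], [412, 60], [433, 0]]
scene 3951.5 [array([-0.6954,  0.5031]), array([-0.2525,  0.3957]), array([-0.2544,  0.1562]), array([-0.6389,  0.1855])] [[428, 0], [407, 59], [343, 52], [354, 0]]
rackc [ 0.7182 -0.2051  0.006 ]
rackc [ 0.6842 -0.4508  0.006 ]
rackc [ 0.4532 -0.4188  0.006 ]
rackc [ 0.4867 -0.1735  0.006 ]
cup [ 0.5202 -0.3559  0.07  ]
base [0.6448 0.246  0.02  ]
base [0.514  0.2052 0.02  ]
base [0.4405 0.4599 0.02  ]
head [0.562  0.2827 0.24  ] long [0.5272 0.2484 0.24  ] short [0.5682 0.2457 0.24  ]
head scene [0.5623 0.2843 0.24  ]
scale [0.6611 0.0849 0.035 ]
scale [ 0.6407 -0.0611  0.035 ]
scale [ 0.4798 -0.0357  0.035 ]
scale [0.4994 0.113  0.035 ]
bottle [ 0.3924 -0.1649  0.06  ]
jar [ 0.7489 -0.1217  0.06  ]
mort [0.7439 0.0728 0.06  ]
tin [0.3661 0.2798 0.06  ]
```

apply_moves(commands=[{"claw": 1,"delta_pos": [-0.1777,-0.0286,-0.0753],"rot": [0,0,0]},{"claw": 1,"delta_pos": [-0.1777,-0.0286,-0.0753],"rot": [0,0,0]},{"claw": 1,"delta_pos": [-0.1777,-0.0286,-0.0753],"rot": [0,0,0]},{"claw": 1,"delta_pos": [-0.1777,-0.0286,-0.0753],"rot": [0,0,0]},{"claw": 1,"delta_pos": [-0.1777,-0.0286,-0.0753],"rot": [0,0,0]},{"claw": 1,"delta_pos": [-0.1777,-0.0286,-0.0753],"rot": [0,0,0]},{"claw": 1,"delta_pos": [-0.1777,-0.0286,-0.0753],"rot": [0,0,0]},{"claw": 1,"delta_pos": [0,0,0],"rot": [0,-0.02,0]},{"claw": 1,"delta_pos": [0,0,0],"rot": [0,-0.02,0]},{"claw": 1,"delta_pos": [0,0,0],"rot": [0,0,0]}])

```text
t: 1.35
eef_pos: [0.5114, -0.3606, 0.303]
eef_rot: [0.238, -0.238, 0.666, -0.666]
ft_force: [-0.4, 0.3, 0.1]
width: 0.0855
```

Run:
```python
from h import *
np.set_printoptions(precision=4,suppress=True)
s=state(); M=Rt(s).as_matrix();print(s['t'],s['eef_pos'],np.degrees(np.arctan2(M[1,2],M[0,2])),s['joints'],s['ft_force'])
im,ci=snap('wrist','w1'); print(ci)
```

```text
1.35 [ 0.5114 -0.3606  0.303 ] -50.611962024274426 [ 0.5841  0.3105 -0.0922  1.6576  0.0303  1.1755 -0.3988] [-0.3673  0.291   0.1369]
{'fx': 301.10658073918813, 'fy': 301.10658073918813, 'cx': 255.0757257206596, 'cy': 193.32532570945762, 'cam_to_world': array([[ 0.6338, -0.7461, -0.204 ,  0.5631],
       [-0.7735, -0.6116, -0.1661, -0.3189],
       [-0.0008,  0.2631, -0.9648,  0.4239],
       [ 0.    ,  0.    ,  0.    ,  1.    ]])}
```

View pics/w1.png

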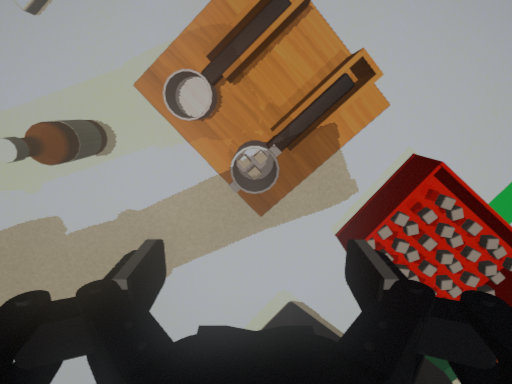

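The wrist view shows the mill cup with cubes, its rim at about (255,168) and lugs at (236,187) and (277,149). Rack corners are at (135,85), (262,216) and (389,104).

Run:
```python
from h import *
np.set_printoptions(precision=4,suppress=True)
im,ci=load('w1')
hsv=cv2.cvtColor(im,cv2.COLOR_BGR2HSV)
m=cv2.inRange(hsv,(5,110,60),(20,255,255)); m[220:]=0; m[:,400:]=0
c=max(cv2.findContours(m,0,2)[0],key=cv2.contourArea); hull=cv2.convexHull(c)
ap=cv2.approxPolyDP(hull,4,True)[:,0]; print(ap.tolist())
# fit edge lines from contour pts near sides
def edge(p,q):
    pts=hull[:,0].astype(float); return p,q
for p in[(135,85),(262,216),(389,104)]: print(onz(ci,*p,.006))
g=im[120:215,215:300]; cv2.imwrite('pics/c1.png',cv2.resize(g,None,fx=7,fy=6.3157*1.0,interpolation=cv2.INTER_CUBIC) if 0 else cv2.resize(g,None,fx=6,fy=6,interpolation=cv2.INTER_CUBIC))
```

```text
[[211, 0], [309, 0], [363, 48], [382, 73], [389, 104], [261, 215], [134, 85]]
[ 0.4888 -0.1759  0.006 ]
[ 0.4545 -0.4206  0.006 ]
[ 0.683  -0.4506  0.006 ]
```

View pics/c1.png

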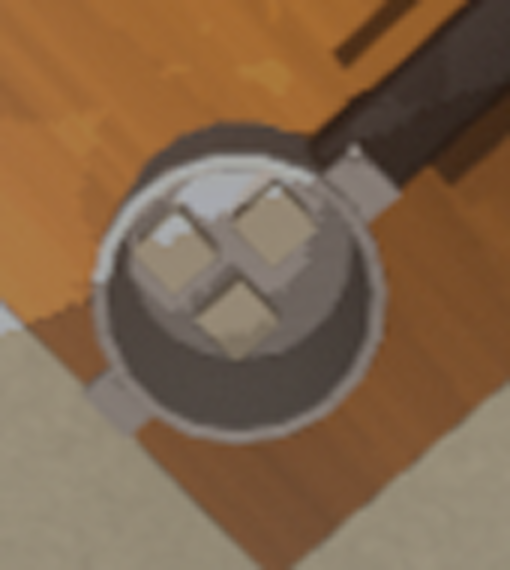

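The crop shows the rim circle's centre at image (254.6,169.2) and lug top centres at (274.6,150.1) and (234.6,186.3).

Run:
```python
from h import *
np.set_printoptions(precision=4,suppress=True)
im,ci=load('w1')
c=onz(ci,254.6,169.2,.076);a=onz(ci,274.6,150.1,.069);b=onz(ci,234.6,186.3,.069)
d=a-b;print(c,(a+b)/2,np.linalg.norm(d),np.degrees(np.arctan2(d[1],d[0])))
for o in((.5856,-.3120),(.588,-.3144)):
    print(np.array(o)+R.from_euler('z',-7.8,degrees=True).as_matrix()[:2,:2]@[-.0675,-.0575])
```

```text
[ 0.5118 -0.3598  0.076 ] [ 0.5112 -0.3598  0.069 ] 0.0648758989869289 -8.14955036012245
[ 0.5109 -0.3598]
[ 0.5133 -0.3622]
```

apply_moves(commands=[{"claw": 1,"delta_pos": [0,0.0471,0],"rot": [0,-0.02838,0]},{"claw": 1,"delta_pos": [0,0.0471,0],"rot": [0,-0.02838,0]},{"claw": 1,"delta_pos": [0,0.0471,0],"rot": [0,-0.02838,0]},{"claw": 1,"delta_pos": [0,0.0471,0],"rot": [0,-0.02838,0]},{"claw": 1,"delta_pos": [0,0.0471,0],"rot": [0,-0.02838,0]},{"claw": 1,"delta_pos": [0,0.0471,0],"rot": [0,-0.02838,0]},{"claw": 1,"delta_pos": [0,0.0471,0],"rot": [0,-0.02838,0]},{"claw": 1,"delta_pos": [0,0.0471,0],"rot": [0,-0.02838,0]},{"claw": 1,"delta_pos": [0,0.0471,0],"rot": [0,-0.02838,0]},{"claw": 1,"delta_pos": [0,0.0471,0],"rot": [0,-0.02838,0]},{"claw": 1,"delta_pos": [0,0.0471,0],"rot": [0,-0.02838,0]},{"claw": 1,"delta_pos": [0,0.0471,0],"rot": [0,-0.02838,0]},{"claw": 1,"delta_pos": [0,0.0471,0],"rot": [0,-0.02838,0]},{"claw": 1,"delta_pos": [0,0,0],"rot": [0,0,0]},{"claw": 1,"delta_pos": [0,0,0],"rot": [0,0,0]}])

```text
t: 3.28
eef_pos: [0.5116, -0.3609, 0.1506]
eef_rot: [-0.705, 0.705, -0.05, 0.05]
ft_force: [0.4, 0.1, -0.7]
width: 0.0855
```

```bash
cat >> h.py <<'E'
def rep(target=None,yaw=None):
    np.set_printoptions(precision=4,suppress=True)
    s=state(); M=Rt(s).as_matrix(); y=np.degrees(np.arctan2(M[1,2],M[0,2]))
    print('t',s['t'],'p',s['eef_pos'],'yaw',round(y,2),'ydir',M[:,1],'j',s['joints'],'F',s['ft_force'],'w',s['width'])
    if target is not None:
        d=M.T@(np.array(target)-s['eef_pos'])/.25; print('delta tool units',d)
    if yaw is not None: 
        e=(yaw-y+180)%360-180; T=R.from_euler('z',np.radians(yaw)).as_matrix()
        z=T[:,0]; yy=np.array([0,0,-1.]); x=np.cross(yy,z); W=np.c_[x,yy,z]
        print('rot units',R.from_matrix(M.T@W).as_rotvec()/2/np.pi)
E
python3 -c "
from h import *
rep([.5115,-.36,.052],82.2)"
```

```text
t 3.275 p [ 0.5116 -0.3609  0.1506] yaw 81.91 ydir [ 0.0002 -0.     -1.    ] j [ 0.8987  0.5007 -0.5096  1.7843  0.2958  0.9329  1.6931] F [ 0.3527  0.1249 -0.6837] w 0.08545013964339729
delta tool units [-0.001   0.3945  0.0034]
rot units [ 0.     -0.0008  0.    ]
```

apply_moves(commands=[{"claw": 1,"delta_pos": [-0.001,0.1,0.0034],"rot": [0,-0.0008,0]},{"claw": 1,"delta_pos": [0,0.1,0],"rot": [0,0,0]},{"claw": 1,"delta_pos": [0,0.1,0],"rot": [0,0,0]},{"claw": 1,"delta_pos": [0,0.0945,0],"rot": [0,0,0]},{"claw": 1,"delta_pos": [0,0,0],"rot": [0,0,0]},{"claw": -1,"delta_pos": [0,0,0],"rot": [0,0,0]},{"claw": -1,"delta_pos": [0,0,0],"rot": [0,0,0]},{"claw": -1,"delta_pos": [0,0,0],"rot": [0,0,0]},{"claw": -1,"delta_pos": [0,0,0],"rot": [0,0,0]},{"claw": -1,"delta_pos": [0,0,0],"rot": [0,0,0]}])

```text
t: 4.53
eef_pos: [0.5122, -0.3602, 0.0535]
eef_rot: [-0.705, 0.706, -0.046, 0.047]
ft_force: [-3.2, 1.6, 8.5]
width: 0.0577
```

```bash
python3 -c "
from h import *
rep([.5115,-.36,.052],82.2)"
```

```text
t 4.525 p [ 0.5122 -0.3602  0.0535] yaw 82.48 ydir [ 0.0017 -0.0013 -1.    ] j [ 0.8561  0.6218 -0.4596  1.8379  0.3817  0.7678  1.6326] F [-3.2275  1.5855  8.5471] w 0.05765438346415009
delta tool units [-0.0028  0.0059  0.0003]
rot units [0.0002 0.0008 0.0003]
```

Run:
```python
from h import *
b,cb=load('top0'); a,ca=load('scene0')
u=lambda im,x,y,w,h:cv2.convertScaleAbs(cv2.resize(im[y:y+h,x:x+w],(400,400),interpolation=cv2.INTER_CUBIC),alpha=1.4)
cv2.imwrite('pics/sc.png',np.hstack([u(b,190,150,80,80),u(a,240,190,80,80)]))
```

```text
(no output)
```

View pics/sc.png

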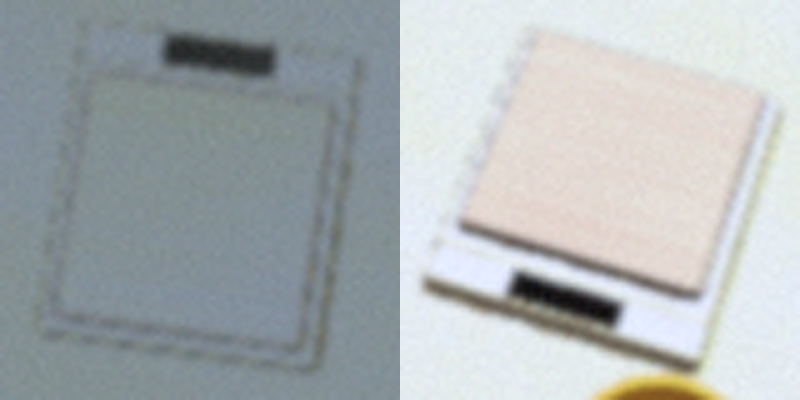

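apply_moves(commands=[{"claw": -1,"delta_pos": [0,-0.08,0],"rot": [0,0,0]},{"claw": -1,"delta_pos": [0,-0.15,0],"rot": [0,0,0]},{"claw": -1,"delta_pos": [0,-0.15,0],"rot": [0,0,0]},{"claw": -1,"delta_pos": [0,-0.15,0],"rot": [0,0,0]},{"claw": -1,"delta_pos": [0,-0.05,0],"rot": [0,0,0]},{"claw": -1,"delta_pos": [0,0,0],"rot": [0,0,0]}])

```text
t: 5.28
eef_pos: [0.5115, -0.36, 0.1977]
eef_rot: [-0.705, 0.706, -0.046, 0.047]
ft_force: [-0.0, 0.3, -1.5]
width: 0.0579
```

The crop shows the pan corners at crop-left (93,73), (330,103), (300,350) and (58,316), and crop-right (135,30), (365,93), (303,298) and (58,225).

Run:
```python
from h import *
np.set_printoptions(precision=4,suppress=True)
b,cb=load('top0'); a,ca=load('scene0')
for ci,o,ps in((cb,(190,150),[(93,73),(330,103),(300,350),(58,316)]),(ca,(240,190),[(135,30),(365,93),(303,298),(58,225)])):
    P=np.array([onz(ci,o[0]+p[0]/5-.4,o[1]+p[1]/5-.4,.035)[:2] for p in ps]); print(P,P.mean(0),[np.linalg.norm(P[i]-P[i-1]) for i in range(4)])
rep([.5115,-.36,.052],82.2)
s=state();print(s['torque'])
snap('wrist','w2')
```

```text
[[ 0.6361  0.082 ]
 [ 0.6164 -0.0435]
 [ 0.4864 -0.0244]
 [ 0.5075  0.1019]] [0.5616 0.029 ] [np.float64(0.13016483410645519), np.float64(0.12694923280192316), np.float64(0.13143713828293568), np.float64(0.12803617074923124)]
[[ 0.4885 -0.0244]
 [ 0.5089  0.1054]
 [ 0.6404  0.0857]
 [ 0.6195 -0.0445]] [0.5643 0.0305] [np.float64(0.13252131549160662), np.float64(0.13134519783285625), np.float64(0.13301741265270378), np.float64(0.13186976581782614)]
t 5.275 p [ 0.5115 -0.36    0.1977] yaw 82.5 ydir [ 0.0012 -0.0011 -1.    ] j [ 0.9173  0.4489 -0.5321  1.749   0.263   1.0135  1.7284] F [-0.021   0.2622 -1.5363] w 0.05785132859564421
delta tool units [-0.0008  0.5827  0.0006]
rot units [0.0001 0.0008 0.0002]
[ 0.0317 -0.0293  0.0075]
```

View pics/w2.png

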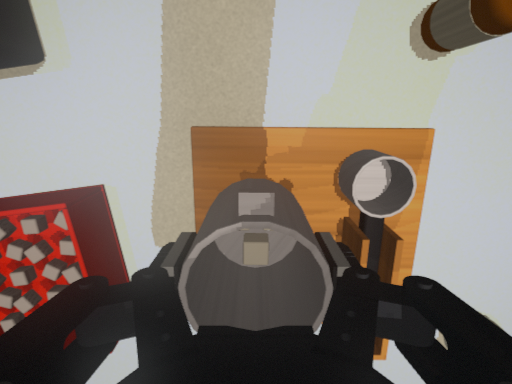

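The cup is lifted upright and the cubes are inside. The dosing cup is undisturbed.

apply_moves(commands=[{"claw": -1,"delta_pos": [0,0,0.08],"rot": [0,0,0]},{"claw": -1,"delta_pos": [0,0,0.15],"rot": [0,0,0]},{"claw": -1,"delta_pos": [0,0,0.2],"rot": [0,0,0]},{"claw": -1,"delta_pos": [0,0,0.2],"rot": [0,0,0]},{"claw": -1,"delta_pos": [0,0,0.2],"rot": [0,0,0]},{"claw": -1,"delta_pos": [0,0,0.2],"rot": [0,0,0]},{"claw": -1,"delta_pos": [0,0,0.2],"rot": [0,0,0]},{"claw": -1,"delta_pos": [0,0,0.2],"rot": [0,0,0]},{"claw": -1,"delta_pos": [0,0,0.1],"rot": [0,0,0]},{"claw": -1,"delta_pos": [0,0,0.043],"rot": [0,0,0]},{"claw": -1,"delta_pos": [0,0,0],"rot": [0,0.0209,0]},{"claw": -1,"delta_pos": [0,0.03,0],"rot": [0,0.0261,0]},{"claw": -1,"delta_pos": [0,0.05,0],"rot": [0,0.0261,0]},{"claw": -1,"delta_pos": [0,0.05,0],"rot": [0,0.0261,0]},{"claw": -1,"delta_pos": [0,0.05,0],"rot": [0,0.0261,0]},{"claw": -1,"delta_pos": [0,0.05,0],"rot": [0,0.0261,0]},{"claw": -1,"delta_pos": [0,0.05,0],"rot": [0,0.0261,0]},{"claw": -1,"delta_pos": [0,0.05,0],"rot": [0,0.0209,0]},{"claw": -1,"delta_pos": [0,0,0],"rot": [0,0.0105,0]},{"claw": -1,"delta_pos": [0,0,0],"rot": [0,0,0]}])

```text
t: 7.82
eef_pos: [0.562, 0.0296, 0.1136]
eef_rot: [-0.531, 0.531, -0.467, 0.467]
ft_force: [-0.0, 0.7, -1.2]
width: 0.0582
```

```bash
python3 -c "
from h import *
rep([.563,.03,.0835],7.3)
snap('scene','scene1')"
```

```text
t 7.825 p [0.562  0.0296 0.1136] yaw 7.31 ydir [-0.0012 -0.0003 -1.    ] j [ 0.1236  0.4364 -0.3597  1.9591  0.2125  0.7835 -0.229 ] F [-0.0417  0.6997 -1.1511] w 0.058215466683109146
delta tool units [-0.0011  0.1203  0.0042]
rot units [0.0002 0.     0.    ]
```

apply_moves(commands=[{"claw": -1,"delta_pos": [0,0.05,0.0042],"rot": [0,0,0]},{"claw": -1,"delta_pos": [0,0.04,0],"rot": [0,0,0]},{"claw": -1,"delta_pos": [0,0.02,0],"rot": [0,0,0]},{"claw": -1,"delta_pos": [0,0.01,0],"rot": [0,0,0]},{"claw": -1,"delta_pos": [0,0.003,0],"rot": [0,0,0]},{"claw": -1,"delta_pos": [0,0,0],"rot": [0,0,0]}])

```text
t: 8.62
eef_pos: [0.5637, 0.0303, 0.0836]
eef_rot: [0.531, -0.531, 0.467, -0.467]
ft_force: [0.7, 0.1, -2.8]
width: 0.0581
```

```bash
python3 -c "
from h import *
rep([.563,.03,.0835],7.3)"
```

```text
t 8.625 p [0.5637 0.0303 0.0836] yaw 7.33 ydir [ 0.0004  0.0001 -1.    ] j [ 0.1098  0.4808 -0.3459  1.9728  0.2383  0.7264 -0.2511] F [ 0.7077  0.1455 -2.8137] w 0.058145081490598535
delta tool units [ 0.0009  0.0005 -0.0031]
rot units [-0.0001  0.0001 -0.    ]
```

apply_moves(commands=[{"claw": -1,"delta_pos": [0,0.004,0],"rot": [0,0,0]},{"claw": -1,"delta_pos": [0,0.003,0],"rot": [0,0,0]}])

```text
t: 8.88
eef_pos: [0.5639, 0.0304, 0.0824]
eef_rot: [0.531, -0.531, 0.467, -0.467]
ft_force: [-7.2, 0.6, 20.2]
width: 0.0578
```

apply_moves(commands=[{"claw": 1,"delta_pos": [0,-0.001,0],"rot": [0,0,0]},{"claw": 1,"delta_pos": [0,0,0],"rot": [0,0,0]},{"claw": 1,"delta_pos": [0,0,0],"rot": [0,0,0]},{"claw": 1,"delta_pos": [0,0,0],"rot": [0,0,0]},{"claw": 1,"delta_pos": [0,-0.1,0],"rot": [0,0,0]},{"claw": 1,"delta_pos": [0,-0.2,0],"rot": [0,0,0]},{"claw": 1,"delta_pos": [0,-0.2,0],"rot": [0,0,0]},{"claw": 1,"delta_pos": [0,-0.2,0],"rot": [0,0,0]},{"claw": 1,"delta_pos": [0,-0.1,0],"rot": [0,0,0]},{"claw": 1,"delta_pos": [0,0,0],"rot": [0,0,0]}])

```text
t: 10.12
eef_pos: [0.5644, 0.0304, 0.284]
eef_rot: [0.532, -0.53, 0.466, -0.468]
ft_force: [-0.1, -0.2, -1.3]
width: 0.0858
```

```bash
python3 -c "
from h import *
rep([.563,.03,.0835],7.3)
im,ci=snap('wrist','w3');print(ci)"
```

```text
t 10.125 p [0.5644 0.0304 0.284 ] yaw 7.32 ydir [ 0.0035  0.0001 -1.    ] j [ 0.1711  0.2449 -0.4003  1.8021  0.1063  1.1121 -0.1377] F [-0.0578 -0.1654 -1.2781] w 0.08583233202392647
delta tool units [ 0.0006  0.8019 -0.0085]
rot units [-0.0006  0.      0.0001]
{'fx': 301.10658073918813, 'fy': 301.10658073918813, 'cx': 255.0757257206596, 'cy': 193.32532570945762, 'cam_to_world': array([[ 0.992 ,  0.121 ,  0.0364,  0.5557],
       [ 0.1263, -0.9571, -0.2606,  0.0958],
       [ 0.0033,  0.2631, -0.9648,  0.4049],
       [ 0.    ,  0.    ,  0.    ,  1.    ]])}
```

View pics/w3.png

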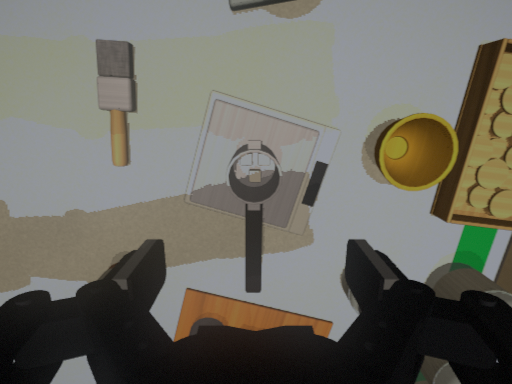

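The cup stands on the pan with its handle pointing down the image, from (254,205) to (253,290). The rim is at about (254,172). The brush, mortar and rack are untouched.

Run:
```python
from h import *
np.set_printoptions(precision=4,suppress=True)
im,ci=load('w3')
c=onz(ci,254,172,.105);print('rim',c)
g=cv2.cvtColor(im,cv2.COLOR_BGR2GRAY)
pts=[]
for r in range(212,290,3):
    x=np.where(g[r,230:280]<75)[0]
    if len(x)>4: pts.append((230+(x.min()+x.max())/2,r))
P=np.array([onz(ci,*p,.074)[:2] for p in pts]); 
l=cv2.fitLine(P.astype(np.float32),2,0,.01,.01).ravel(); d=l[:2]*np.sign(-l[1]); print('handle yaw',np.degrees(np.arctan2(d[1],d[0])),'end',P[-1],P[0])
e=P[-1]; print('axis from end',e-d*.155, 'grasp',e-d*.030)
for p in[(218,97),(320,132),(290,228),(190,198)]: print(onz(ci,*p,.035)[:2])
```

```text
rim [0.5632 0.0369 0.105 ]
handle yaw -83.50169 end [ 0.5809 -0.1137] [ 0.5693 -0.016 ]
axis from end [0.5634 0.0403] grasp [ 0.5775 -0.0839]
[0.5119 0.1064]
[0.6378 0.0819]
[ 0.6212 -0.0452]
[ 0.488  -0.0207]
```

```bash
python3 - <<'E'
from h import *
np.set_printoptions(precision=4,suppress=True)
im,ci=load('w3'); g=cv2.cvtColor(im,cv2.COLOR_BGR2GRAY)
print(g[284:300,250:258].mean(1).astype(int))
print('col255',[(r,int(g[r,253:257].mean())) for r in range(138,216,2)])
print('row172',[(c,int(g[171:174,c].mean())) for c in range(222,288,2)])
for z in (.1,.105):
  for a in (.0304,.0369): print(a,proj(ci,[.5635,a+.029,z]),proj(ci,[.5635,a-.029,z]),proj(ci,[.5635,a,z]))
for r in (289,290,291,292,293): print(r,onz(ci,253,r,.074))
E
python3 -c "
import cv2;im=cv2.imread('pics/w3.png')[135:215,205:305];cv2.imwrite('pics/c3.png',cv2.resize(im,None,fx=7,fy=7,interpolation=cv2.INTER_CUBIC))"
```

```text
[ 51  51  51  51  51  51  50  51  86 146 148 148 148 148 148 148]
col255 [(138, 144), (140, 115), (142, 143), (144, 144), (146, 141), (148, 136), (150, 138), (152, 132), (154, 150), (156, 150), (158, 150), (160, 150), (162, 147), (164, 148), (166, 145), (168, 133), (170, 97), (172, 135), (174, 122), (176, 121), (178, 121), (180, 121), (182, 84), (184, 90), (186, 85), (188, 62), (190, 62), (192, 62), (194, 61), (196, 60), (198, 60), (200, 60), (202, 89), (204, 103), (206, 106), (208, 109), (210, 73), (212, 45), (214, 45)]
row172 [(222, 150), (224, 150), (226, 144), (228, 141), (230, 65), (232, 64), (234, 90), (236, 133), (238, 140), (240, 142), (242, 143), (244, 146), (246, 149), (248, 138), (250, 150), (252, 145), (254, 142), (256, 130), (258, 130), (260, 109), (262, 113), (264, 114), (266, 111), (268, 112), (270, 112), (272, 104), (274, 69), (276, 60), (278, 87), (280, 146), (282, 109), (284, 120), (286, 117)]
0.0304 (np.float64(257.13430701035253), np.float64(149.3154534069314)) (np.float64(250.12157635925377), np.float64(203.80109872659847)) (np.float64(253.54285626855636), np.float64(177.21935005379638))
0.0369 (np.float64(257.96393126741225), np.float64(142.8696599966761)) (np.float64(250.87424443332768), np.float64(197.95321895368835)) (np.float64(254.3325983148746), np.float64(171.08342281367317))
0.0304 (np.float64(257.18429132484323), np.float64(149.93015587132845)) (np.float64(250.06148452368163), np.float64(205.22278474487698)) (np.float64(253.53510736778583), np.float64(178.25788956698017))
0.0369 (np.float64(258.02765813039355), np.float64(143.3833030525831)) (np.float64(250.8254457405459), np.float64(199.29233833280077)) (np.float64(254.33729972137735), np.float64(172.03066407420096))
289 [ 0.5813 -0.1165  0.074 ]
290 [ 0.5815 -0.118   0.074 ]
291 [ 0.5816 -0.1194  0.074 ]
292 [ 0.5818 -0.1208  0.074 ]
293 [ 0.582  -0.1222  0.074 ]
```

View pics/c3.png

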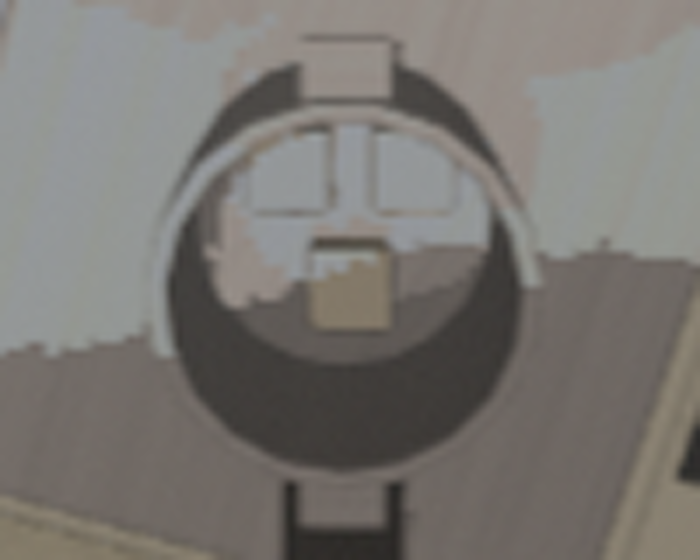

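The crop confirms the cup is upright with all three cubes in it. Its axis is about (.5637,.031) and the pan centre (.5647,.0306). Before gripping the handle I'll go and measure the mill from above.

apply_moves(commands=[{"claw": 1,"delta_pos": [-0.1265,-0.068,0.0165],"rot": [0,0,0]},{"claw": 1,"delta_pos": [-0.1265,-0.068,0.0165],"rot": [0,0,0]},{"claw": 1,"delta_pos": [-0.1265,-0.068,0.0165],"rot": [0,0,0]},{"claw": 1,"delta_pos": [-0.1265,-0.068,0.0165],"rot": [0,0,0]},{"claw": 1,"delta_pos": [-0.1265,-0.068,0.0165],"rot": [0,0,0]},{"claw": 1,"delta_pos": [-0.1265,-0.068,0.0165],"rot": [0,0,0]},{"claw": 1,"delta_pos": [-0.1265,-0.068,0.0165],"rot": [0,0,0]},{"claw": 1,"delta_pos": [-0.1265,-0.068,0.0165],"rot": [0,0,0]},{"claw": 1,"delta_pos": [0,0,0],"rot": [0,0,0]},{"claw": 1,"delta_pos": [0,0,0],"rot": [0,0,0]}])

```text
t: 11.42
eef_pos: [0.5641, 0.2848, 0.4164]
eef_rot: [-0.53, 0.532, -0.467, 0.467]
ft_force: [-0.2, 0.5, 0.2]
width: 0.0854
```

Run:
```python
from h import *
rep([.5791,-.093,.12],7.1)
im,ci=snap('wrist','w4');
```

```text
t 11.425 p [0.5641 0.2848 0.4164] yaw 7.32 ydir [-0.0017 -0.0011 -1.    ] j [-0.1743  0.3022 -0.5171  1.4585  0.1491  1.4221 -0.5666] F [-0.2478  0.5099  0.2303] w 0.08536102262764347
delta tool units [ 1.5055  1.1872 -0.1307]
rot units [0.0003 0.0006 0.0001]
```

View pics/w4.png

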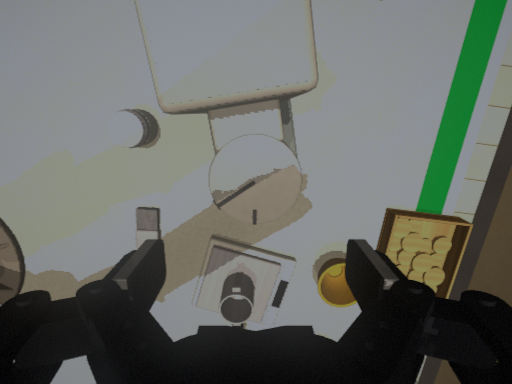

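The head's disc is centred at about (255,179) with a radius of about 45 px. The long rib runs from (254,181) to (217,205), and the short rib spans (255,210–224). The column front edge is at (165,110)–(313,87).

Run:
```python
from h import *
np.set_printoptions(precision=4,suppress=True)
im,ci=load('w4'); g=cv2.cvtColor(im,cv2.COLOR_BGR2GRAY)
e=cv2.Canny(g,15,40); v,u=np.nonzero(e)
P=np.array([onz(ci,a,b,.24)[:2] for a,b in zip(u,v)])
from scipy.optimize import least_squares
c=np.array([*onz(ci,255,179,.24)[:2],.048])
for w in (.006,.004,.002,.0015):
    r=np.hypot(*(P-c[:2]).T); k=abs(r-c[2])<w
    c=least_squares(lambda q:np.hypot(*(P[k]-q[:2]).T)-q[2],c,loss='soft_l1',f_scale=.0007).x; print(c,k.sum())
o=c[:2]
def rib(m,t):
    vv,uu=np.nonzero(m); Q=np.array([onz(ci,a,b,.241)[:2] for a,b in zip(uu,vv)]); l=cv2.fitLine(Q.astype(np.float32),2,0,.01,.01).ravel(); mm=Q.mean(0)-o
    print(t,len(Q),'line',np.degrees(np.arctan2(l[1],l[0])),'mean dir',np.degrees(np.arctan2(mm[1],mm[0])),'off',mm)
m=(g<75).astype(np.uint8); 
a=np.zeros_like(m);a[178:208,214:258]=1; rib(m*a,'long')
a=np.zeros_like(m);a[207:223,248:262]=1; rib(m*a,'short')
# column edge at z=.31 : points along bottom edge
print('coledge',[onz(ci,*p,.31)[:2] for p in((180,110),(305,90))])
```

```text
[0.5641 0.2839 0.0467] 576
[0.5639 0.2838 0.0465] 504
[0.5637 0.2837 0.0463] 421
[0.5637 0.2839 0.0462] 353
long 149 line 40.770283 mean dir -136.6924082260369 off [-0.0178 -0.0168]
short 39 line -82.798965 mean dir -84.0612025191957 off [ 0.004  -0.0383]
coledge [array([0.5013, 0.3441]), array([0.5892, 0.3692])]
```

apply_moves(commands=[{"claw": 1,"delta_pos": [0.1506,0.1187,-0.0131],"rot": [0,0.0006,0]},{"claw": 1,"delta_pos": [0.1506,0.1187,-0.0131],"rot": [0,0,0]},{"claw": 1,"delta_pos": [0.1506,0.1187,-0.0131],"rot": [0,0,0]},{"claw": 1,"delta_pos": [0.1506,0.1187,-0.0131],"rot": [0,0,0]},{"claw": 1,"delta_pos": [0.1506,0.1187,-0.0131],"rot": [0,0,0]},{"claw": 1,"delta_pos": [0.1506,0.1187,-0.0131],"rot": [0,0,0]},{"claw": 1,"delta_pos": [0.1506,0.1187,-0.0131],"rot": [0,0,0]},{"claw": 1,"delta_pos": [0.1506,0.1187,-0.0131],"rot": [0,0,0]},{"claw": 1,"delta_pos": [0.1506,0.1187,-0.0131],"rot": [0,0,0]},{"claw": 1,"delta_pos": [0.15,0.1187,-0.0131],"rot": [0,0,0]},{"claw": 1,"delta_pos": [0,0,0],"rot": [0,0,0]},{"claw": 1,"delta_pos": [0,0,0],"rot": [0,0,0]}])

```text
t: 12.98
eef_pos: [0.5779, -0.0923, 0.121]
eef_rot: [-0.53, 0.53, -0.468, 0.468]
ft_force: [0.2, 0.7, 0.1]
width: 0.0855
```

Run:
```python
from h import *
rep([.5791,-.093,.068],7.1)
im,ci=snap('wrist','w5')
g=cv2.cvtColor(im,cv2.COLOR_BGR2GRAY)
for r in range(150,300,15):
    x=np.where(g[r,215:300]<60)[0]; 
    if len(x): print(r,215+x.min(),215+x.max(),onz(ci,215+(x.min()+x.max())/2,r,.074)[:2])
```

```text
t 12.975 p [ 0.5779 -0.0923  0.121 ] yaw 7.06 ydir [-0.0006  0.0003 -1.    ] j [ 0.3155  0.4536 -0.3361  1.9057  0.1995  0.8151 -0.0035] F [0.212  0.7067 0.1365] w 0.08548361714123923
delta tool units [0.0034 0.2122 0.0047]
rot units [ 0.0001 -0.0001 -0.0001]
150 240 273 [ 0.5732 -0.0473]
165 240 273 [ 0.5743 -0.0557]
180 241 273 [ 0.5756 -0.0642]
195 241 273 [ 0.5767 -0.0731]
210 241 272 [ 0.5776 -0.0822]
225 241 272 [ 0.5787 -0.0915]
240 241 271 [ 0.5796 -0.1011]
255 241 271 [ 0.5808 -0.111 ]
```

apply_moves(commands=[{"claw": 1,"delta_pos": [0.0034,0.1,0.003],"rot": [0,-0.0001,0]},{"claw": 1,"delta_pos": [0,0.08,0],"rot": [0,0,0]},{"claw": 1,"delta_pos": [0,0.032,0],"rot": [0,0,0]},{"claw": 1,"delta_pos": [0,0,0],"rot": [0,0,0]},{"claw": -1,"delta_pos": [0,0,0],"rot": [0,0,0]},{"claw": -1,"delta_pos": [0,0,0],"rot": [0,0,0]},{"claw": -1,"delta_pos": [0,0,0],"rot": [0,0,0]},{"claw": -1,"delta_pos": [0,0,0],"rot": [0,0,0]},{"claw": -1,"delta_pos": [0,0,0],"rot": [0,0,0]},{"claw": -1,"delta_pos": [0,0,0],"rot": [0,0,0]},{"claw": -1,"delta_pos": [0,0,0],"rot": [0,0,0]},{"claw": -1,"delta_pos": [0,0,0],"rot": [0,0,0]}])

```text
t: 14.52
eef_pos: [0.5793, -0.093, 0.0683]
eef_rot: [0.53, -0.53, 0.468, -0.468]
ft_force: [0.5, -1.8, 2.3]
width: 0.0189
```

Run:
```python
from h import *
rep([.5791,-.093,.068],7.1); print(state()['torque'])
```

```text
t 14.525 p [ 0.5793 -0.093   0.0683] yaw 7.14 ydir [ 0.0002 -0.0001 -1.    ] j [ 0.2959  0.5282 -0.3136  1.9305  0.2386  0.7183 -0.0336] F [ 0.5252 -1.7649  2.2534] w 0.01891873236903627
delta tool units [-0.0001  0.0011 -0.0007]
rot units [-0.      0.0001  0.    ]
[-0.161  -0.0896 -0.0625]
```

apply_moves(commands=[{"claw": -1,"delta_pos": [0,-0.03,0],"rot": [0,0,0]},{"claw": -1,"delta_pos": [0,-0.06,0],"rot": [0,0,0]},{"claw": -1,"delta_pos": [0,-0.05,0],"rot": [0,0,0]},{"claw": -1,"delta_pos": [0,0,0],"rot": [0,0,0]},{"claw": -1,"delta_pos": [0,0,0],"rot": [0,0,0]}])

```text
t: 15.15
eef_pos: [0.579, -0.0929, 0.1032]
eef_rot: [0.53, -0.53, 0.468, -0.468]
ft_force: [-0.1, -0.3, -1.9]
width: 0.0195
```

Run:
```python
from h import *
rep([.5787,.1596,.1033],7.0); print(state()['torque'])
im,ci=snap('wrist','w6'); a,ca=snap('scene','s6')
f=lambda i,x,y,w,h:cv2.resize(i[y:y+h,x:x+w,::-1],(400,400),interpolation=cv2.INTER_CUBIC)
cv2.imwrite('pics/m6.png',np.hstack([f(im,155,60,200,200),f(a,220,150,100,100)]))
```

```text
t 15.15 p [ 0.579  -0.0929  0.1032] yaw 7.14 ydir [ 0.  0. -1.] j [ 0.3098  0.479  -0.3295  1.9138  0.2131  0.7824 -0.0125] F [-0.1165 -0.2533 -1.8651] w 0.019469002266589132
delta tool units [-1.0023 -0.0006  0.1242]
rot units [-0.      0.0004  0.    ]
[-0.2534 -0.0625 -0.0229]
```

View pics/m6.png

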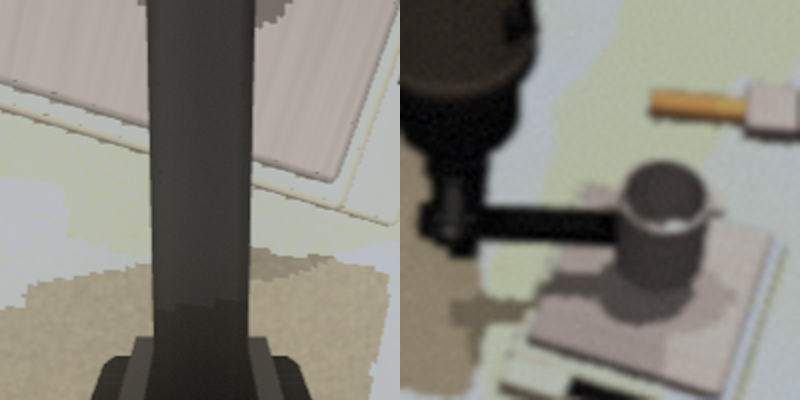

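The composite shows the cup lifted off the pan, looking level, with the handle pinched near its outer end. Next I'll check the tilt numerically.

Run:
```python
from h import *
im,ci=load('w6'); g=cv2.cvtColor(im,cv2.COLOR_BGR2GRAY)
print([(r,int(g[r,248:262].mean())) for r in range(0,130,3)])
p=np.array([.579,-.0929]); d=np.array([.1236,-.9923]); b=.1032-.0333
for t in (-3,-1.5,0,1.5,3):
    def P(r,z):  # tilt about TCP: positive = cup end droops
        a=np.radians(t); s=.125-r; h=z-.0333
        return proj(ci,[*(p-d*(s*np.cos(a)+h*np.sin(a))), .1032+h*np.cos(a)-s*np.sin(a)])
    print(t,'lug tip top',P(.037,.063)[1],'lug tip bot/handle',P(.037,.039)[1],'rim near',P(.029,.07)[1],'rim far',P(-.029,.07)[1])
```

```text
[(0, 174), (3, 174), (6, 172), (9, 172), (12, 172), (15, 174), (18, 175), (21, 175), (24, 175), (27, 165), (30, 68), (33, 56), (36, 48), (39, 48), (42, 47), (45, 47), (48, 47), (51, 46), (54, 58), (57, 58), (60, 58), (63, 57), (66, 57), (69, 57), (72, 57), (75, 57), (78, 57), (81, 57), (84, 56), (87, 57), (90, 57), (93, 57), (96, 57), (99, 57), (102, 57), (105, 58), (108, 57), (111, 57), (114, 58), (117, 57), (120, 58), (123, 58), (126, 58), (129, 58)]
-3 lug tip top 30.093594350832575 lug tip bot/handle 44.542891587767514 rim near -15.118283140482845 rim far -415.2697522312019
-1.5 lug tip top 28.706722741753822 lug tip bot/handle 45.21146213501282 rim near -16.01507806290755 rim far -387.2891617804187
0 lug tip top 27.65075948960782 lug tip bot/handle 46.044145846364245 rim near -16.50787491185534 rim far -361.7309474348167
1.5 lug tip top 26.9041836245743 lug tip bot/handle 47.02996569180988 rim near -16.63004778362918 rim far -338.25222103202464
3 lug tip top 26.446492991865 lug tip bot/handle 48.15857782683608 rim near -16.412681807253705 rim far -316.5732438786445
```

Run:
```python
from h import *
im,ci=load('w6'); g=cv2.cvtColor(im,cv2.COLOR_BGR2GRAY).astype(float)
M=np.array(ci['cam_to_world'])
out=[]
for r in range(70,205,5):
    row=g[r]; d=np.diff(row)
    l=np.argmin(d[215:245])+215; rr=np.argmax(d[265:295])+265
    sub=lambda i,s:i+.5+( (d[i+1]-d[i-1])/(2*(2*d[i]-d[i-1]-d[i+1])+1e-9))
    w=sub(rr,1)-sub(l,-1); z=ci['fx']*.020/w
    q=M[:3,:3]@(np.array([((l+rr)/2+.5-ci['cx'])/ci['fx']*z,(r-ci['cy'])/ci['fy']*z,z]))+M[:3,3]
    out.append([*q])
o=np.array(out); print(o[::5]); f=np.polyfit(o[:,1],o[:,2],1); print('slope deg',np.degrees(np.arctan(f[0])),'top z at grasp',np.polyval(f,-.093), 'resid',np.std(o[:,2]-np.polyval(f,o[:,1])))
l=np.polyfit(o[:,1],o[:,0],1); print('yaw',np.degrees(np.arctan2(-1,-l[0])))
```

```text
[[ 0.56911476 -0.01266683  0.10358539]
 [ 0.57021648 -0.02153475  0.10477049]
 [ 0.57134896 -0.03065857  0.10361701]
 [ 0.57251745 -0.04006259  0.10525692]
 [ 0.57377271 -0.0501757   0.10395603]
 [ 0.57502495 -0.06025542  0.10521113]]
slope deg -0.8200658336597038 top z at grasp 0.1052362311116047 resid 0.0004846775445325976
yaw -82.9091003323206
```

apply_moves(commands=[{"claw": -1,"delta_pos": [-0.05,0,0.0062],"rot": [0,0,0]},{"claw": -1,"delta_pos": [-0.12,0,0.0149],"rot": [0,0,0]},{"claw": -1,"delta_pos": [-0.15,0,0.0186],"rot": [0,0,0]},{"claw": -1,"delta_pos": [-0.16,0,0.0198],"rot": [0,0,0]},{"claw": -1,"delta_pos": [-0.16,0,0.0198],"rot": [0,0,0]},{"claw": -1,"delta_pos": [-0.15,0,0.0186],"rot": [0,0,0]},{"claw": -1,"delta_pos": [-0.12,0,0.0149],"rot": [0,0,0]},{"claw": -1,"delta_pos": [-0.0623,0,0.008],"rot": [0,0,0]},{"claw": -1,"delta_pos": [-0.03,0,0.0034],"rot": [0,0,0]},{"claw": -1,"delta_pos": [0,0,0],"rot": [0,0,0]},{"claw": -1,"delta_pos": [0,0,0],"rot": [0,0,0]}])

```text
t: 16.62
eef_pos: [0.5789, 0.1584, 0.1031]
eef_rot: [-0.53, 0.53, -0.468, 0.468]
ft_force: [0.5, -1.0, -2.5]
width: 0.0188
```

Run:
```python
from h import *
rep([.5787,.1596,.1458],7.0); print(state()['torque'])
im,ci=snap('wrist','w7'); a,ca=snap('scene','s7'); 
f=lambda i,x,y,w,h:cv2.resize(i[y:y+h,x:x+w,::-1],(400,400),interpolation=cv2.INTER_CUBIC)
cv2.imwrite('pics/m7.png',np.hstack([f(im,105,0,300,300),f(a,320,130,120,120)]))
```

```text
t 16.625 p [0.5789 0.1584 0.1031] yaw 7.07 ydir [-0.0001 -0.0005 -1.    ] j [-0.0896  0.5024 -0.3654  1.8802  0.2422  0.8024 -0.4598] F [ 0.5029 -0.9697 -2.5426] w 0.018788118017539424
delta tool units [-0.0048 -0.1707 -0.0003]
rot units [0.     0.0002 0.0001]
[-0.2676 -0.0295 -0.0318]
```

apply_moves(commands=[{"claw": -1,"delta_pos": [-0.0048,-0.02,0],"rot": [0,0,0]},{"claw": -1,"delta_pos": [0,-0.03,0],"rot": [0,0,0]},{"claw": -1,"delta_pos": [0,-0.02,0],"rot": [0,0,0]},{"claw": -1,"delta_pos": [0,-0.02,0],"rot": [0,0,0]},{"claw": -1,"delta_pos": [0,-0.02,0],"rot": [0,0,0]}])

```text
t: 17.35
eef_pos: [0.5786, 0.1608, 0.1311]
eef_rot: [0.53, -0.53, 0.468, -0.468]
ft_force: [0.2, 0.6, -2.3]
width: 0.019
```

Run:
```python
from h import *
rep([.5787,.1596,.1458],7.0); print(state()['torque'])
```

```text
t 17.35 p [0.5786 0.1608 0.1311] yaw 7.15 ydir [ 0.0001  0.0001 -1.    ] j [-0.0827  0.4667 -0.3774  1.8628  0.222   0.853  -0.4456] F [ 0.1656  0.5587 -2.2861] w 0.01901846620096835
delta tool units [ 0.0049 -0.0588 -0.0003]
rot units [-0.      0.0004 -0.    ]
[-0.2477 -0.0119  0.0051]
```

apply_moves(commands=[{"claw": -1,"delta_pos": [0.003,-0.02,0],"rot": [0,0,0]},{"claw": -1,"delta_pos": [0,-0.02,0],"rot": [0,0,0]},{"claw": -1,"delta_pos": [0,-0.018,0],"rot": [0,0,0]},{"claw": -1,"delta_pos": [0,0,0],"rot": [0,0,0]}])

```text
t: 17.85
eef_pos: [0.5789, 0.1601, 0.1456]
eef_rot: [0.53, -0.53, 0.468, -0.468]
ft_force: [-0.5, -0.5, -1.7]
width: 0.0189
```

Run:
```python
from h import *
rep([.5787,.1596,.1458],7.0); print(state()['torque'])
# arc plan: 11 steps of 5 deg cw about axis, TCP at angle a0=-83 radius .125, deltas in tool frame of each step
s=state(); C=np.array([.5635,.2837]); v=np.array(s['eef_pos'][:2])-C; print('r',np.linalg.norm(v),'ang',np.degrees(np.arctan2(v[1],v[0])))
st=5.; M=Rt(s).as_matrix(); Q=R.from_euler('z',-st,degrees=True).as_matrix()
d=Q@np.r_[v,0]-np.r_[v,0]; print('step delta (tool at start)',M.T@d/.25,'rot',[0,st/360,0])
```

```text
t 17.85 p [0.5789 0.1601 0.1456] yaw 7.14 ydir [ 0.0006  0.0002 -1.    ] j [-0.0768  0.4487 -0.3824  1.8532  0.2118  0.8788 -0.4361] F [-0.4596 -0.4898 -1.6866] w 0.018943159541356062
delta tool units [ 0.0021 -0.0009 -0.0011]
rot units [-0.0001  0.0004 -0.    ]
[-0.2377 -0.0211  0.0013]
r 0.12451009029658043 ang -82.88757054442107
step delta (tool at start) [-0.0019 -0.     -0.0434] rot [0, 0.013888888888888888, 0]
```

apply_moves(commands=[{"claw": -1,"delta_pos": [-0.0005,0,-0.0217],"rot": [0,0.00694,0]},{"claw": -1,"delta_pos": [-0.0005,0,-0.0217],"rot": [0,0.00694,0]},{"claw": -1,"delta_pos": [-0.0005,0,-0.0217],"rot": [0,0.00694,0]},{"claw": -1,"delta_pos": [-0.0005,0,-0.0217],"rot": [0,0.00694,0]},{"claw": -1,"delta_pos": [-0.0005,0,-0.0217],"rot": [0,0.00694,0]},{"claw": -1,"delta_pos": [-0.0005,0,-0.0217],"rot": [0,0.00694,0]},{"claw": -1,"delta_pos": [-0.0005,0,-0.0217],"rot": [0,0.00694,0]},{"claw": -1,"delta_pos": [-0.0005,0,-0.0217],"rot": [0,0.00694,0]}])

```text
t: 18.85
eef_pos: [0.5353, 0.1623, 0.145]
eef_rot: [0.44, -0.441, 0.553, -0.553]
ft_force: [-0.2, -0.4, -1.8]
width: 0.019
```

```bash
cat >> h.py <<'E'
def arc(ang,z,r=.1247):
    C=np.array([.5635,.2837]); s=state(); v=np.array(s['eef_pos'][:2])-C; print('r',np.linalg.norm(v),'ang',np.degrees(np.arctan2(v[1],v[0])),'torque',s['torque'])
    a=np.radians(ang); rep([*(C+r*np.array([np.cos(a),np.sin(a)])),z],ang+90)
E
python3 -c "
from h import *
arc(-103,.1456)"
```

```text
r 0.12464306853753243 ang -103.08773125838844 torque [-0.24362476  0.05765626 -0.02450408]
t 18.85 p [0.5353 0.1623 0.145 ] yaw -12.92 ydir [-0.0003 -0.0001 -1.    ] j [-0.1462  0.3827 -0.3216  1.949   0.1599  0.8345 -0.7794] F [-0.1576 -0.3779 -1.7926] w 0.018986015044928122
delta tool units [ 0.0002 -0.0023  0.0008]
rot units [0.     0.0002 0.    ]
```

Turning freely, no contact. I'll continue the remaining 35°.

apply_moves(commands=[{"claw": -1,"delta_pos": [-0.0005,-0.002,-0.0217],"rot": [0,0.00694,0]},{"claw": -1,"delta_pos": [-0.0005,0,-0.0217],"rot": [0,0.00694,0]},{"claw": -1,"delta_pos": [-0.0005,0,-0.0217],"rot": [0,0.00694,0]},{"claw": -1,"delta_pos": [-0.0005,0,-0.0217],"rot": [0,0.00694,0]},{"claw": -1,"delta_pos": [-0.0005,0,-0.0217],"rot": [0,0.00694,0]},{"claw": -1,"delta_pos": [-0.0005,0,-0.0217],"rot": [0,0.00694,0]},{"claw": -1,"delta_pos": [-0.0005,0,-0.0217],"rot": [0,0.00694,0]},{"claw": -1,"delta_pos": [-0.0005,0,-0.0217],"rot": [0,0.00694,0]},{"claw": -1,"delta_pos": [-0.0005,0,-0.0217],"rot": [0,0.00694,0]},{"claw": -1,"delta_pos": [-0.0005,0,-0.0217],"rot": [0,0.00694,0]},{"claw": -1,"delta_pos": [-0.0005,0,-0.0217],"rot": [0,0.00694,0]},{"claw": -1,"delta_pos": [-0.0005,0,-0.0217],"rot": [0,0.00694,0]},{"claw": -1,"delta_pos": [-0.0005,0,-0.0217],"rot": [0,0.00694,0]},{"claw": -1,"delta_pos": [-0.0005,0,-0.0217],"rot": [0,0.00694,0]},{"claw": -1,"delta_pos": [0,0,0],"rot": [0,0,0]}])

```text
t: 20.72
eef_pos: [0.4708, 0.2004, 0.1456]
eef_rot: [0.255, -0.255, 0.66, -0.66]
ft_force: [-0.5, 0.3, -2.8]
width: 0.0188
```

```bash
python3 -c "
from h import *
arc(-138,.1456)"
```

```text
r 0.12462199406950544 ang -138.08094245550902 torque [-0.16658023  0.15944191  0.01519254]
t 20.725 p [0.4708 0.2004 0.1456] yaw -47.76 ydir [-0.0002  0.0001 -1.    ] j [-0.3291  0.3049 -0.233   2.0565  0.0975  0.7905 -1.4541] F [-0.4539  0.2937 -2.8213] w 0.01883354084868163
delta tool units [0.0003 0.0001 0.0007]
rot units [0.     0.0007 0.    ]
```

apply_moves(commands=[{"claw": -1,"delta_pos": [0,0.01,0],"rot": [0,0.0003,0]},{"claw": -1,"delta_pos": [0,0.01,0],"rot": [0,0,0]},{"claw": -1,"delta_pos": [0,0.006,0],"rot": [0,0,0]},{"claw": -1,"delta_pos": [0,0,0],"rot": [0,0,0]}])

```text
t: 21.22
eef_pos: [0.471, 0.2, 0.139]
eef_rot: [0.254, -0.254, 0.66, -0.66]
ft_force: [-0.3, 0.4, -1.2]
width: 0.019
```

```bash
python3 -c "
from h import *
arc(-138,.1375)"
```

```text
r 0.12471896432388861 ang -137.85691523179324 torque [-0.11184907  0.21364182  0.03286018]
t 21.225 p [0.471 0.2   0.139] yaw -47.93 ydir [-0.0003 -0.0001 -1.    ] j [-0.3302  0.3146 -0.2312  2.0612  0.1012  0.7765 -1.4593] F [-0.3117  0.3645 -1.2233] w 0.019015165179120375
delta tool units [-0.0001  0.006  -0.0012]
rot units [0.     0.0002 0.    ]
```

apply_moves(commands=[{"claw": -1,"delta_pos": [0,0.003,0],"rot": [0,0,0]},{"claw": -1,"delta_pos": [0,0.002,0],"rot": [0,0,0]},{"claw": -1,"delta_pos": [0,0,0],"rot": [0,0,0]}])

```text
t: 21.6
eef_pos: [0.4712, 0.2002, 0.138]
eef_rot: [0.254, -0.254, 0.66, -0.66]
ft_force: [1.2, -0.6, -0.7]
width: 0.0192
```

```bash
python3 -c "
from h import *
arc(-138,.1375)"
```

```text
r 0.12446339689348983 ang -137.86607580167737 torque [-0.07506683  0.04553019  0.02195909]
t 21.6 p [0.4712 0.2002 0.138 ] yaw -47.93 ydir [ 0.0003  0.0002 -1.    ] j [-0.3307  0.3161 -0.231   2.0618  0.102   0.7738 -1.4601] F [ 1.1537 -0.5672 -0.7438] w 0.01923689742311257
delta tool units [ 0.0009  0.0022 -0.0012]
rot units [-0.      0.0002 -0.0001]
```

apply_moves(commands=[{"claw": -1,"delta_pos": [0,0.0025,0],"rot": [0,0,0]},{"claw": -1,"delta_pos": [0,0,0],"rot": [0,0,0]}])

```text
t: 21.85
eef_pos: [0.4712, 0.2002, 0.1375]
eef_rot: [0.254, -0.254, 0.66, -0.66]
ft_force: [0.9, 0.4, 0.5]
width: 0.0191
```

```bash
python3 -c "
from h import *
arc(-138,.1373)"
```

```text
r 0.12440871008742671 ang -137.86840986961192 torque [ 0.09129339 -0.02609296 -0.00066147]
t 21.85 p [0.4712 0.2002 0.1375] yaw -47.93 ydir [ 0.0004  0.0002 -1.    ] j [-0.3308  0.317  -0.2309  2.0622  0.1024  0.7725 -1.4605] F [0.9079 0.3743 0.5351] w 0.019126658561518028
delta tool units [ 0.0012  0.0006 -0.0011]
rot units [-0.      0.0002 -0.0001]
```

apply_moves(commands=[{"claw": 1,"delta_pos": [0,0,0],"rot": [0,0,0]},{"claw": 1,"delta_pos": [0,0,0],"rot": [0,0,0]},{"claw": 1,"delta_pos": [0,0,0],"rot": [0,0,0]},{"claw": 1,"delta_pos": [0,0,0],"rot": [0,0,0]},{"claw": 1,"delta_pos": [0,-0.08,0],"rot": [0,0,0]},{"claw": 1,"delta_pos": [0,-0.16,0],"rot": [0,0,0]},{"claw": 1,"delta_pos": [0.1,-0.16,0],"rot": [0,0,0]},{"claw": 1,"delta_pos": [0.16,-0.08,0],"rot": [0,0,0]},{"claw": 1,"delta_pos": [0.1,0,0],"rot": [0,0,0]},{"claw": 1,"delta_pos": [0,0,0],"rot": [0,0,0]}])

```text
t: 23.1
eef_pos: [0.4035, 0.1388, 0.2578]
eef_rot: [-0.254, 0.253, -0.66, 0.66]
ft_force: [-0.0, -0.1, -0.2]
width: 0.0854
```

Run:
```python
from h import *
rep()
a,ca=snap('scene','s8'); w,cw=snap('wrist','w8'); b,cb=snap('top','t8')
cv2.imwrite('pics/m8.png',np.hstack([cv2.resize(a[130:270,320:470,::-1],(400,373),interpolation=cv2.INTER_CUBIC),cv2.resize(w[:,:,::-1],(400,373))]))
def pj(a,r,z): 
    t=np.radians(a); return proj(ca,[.5635+r*np.cos(t),.2837+r*np.sin(t),z])
print('expected handle end in scene',pj(-138,.155,.143),'scaled',(np.array(pj(-138,.155,.143))-[320,130])*400/150)
```

```text
t 23.1 p [0.4035 0.1388 0.2578] yaw -47.99 ydir [ 0.001  -0.0001 -1.    ] j [-0.2533  0.019  -0.2309  2.114   0.0058  1.0082 -1.3249] F [-0.031  -0.0723 -0.1687] w 0.0854007786855348
expected handle end in scene (np.float64(348.3061667904982), np.float64(169.54249040759768)) scaled [ 75.4831 105.4466]
```

View pics/m8.png

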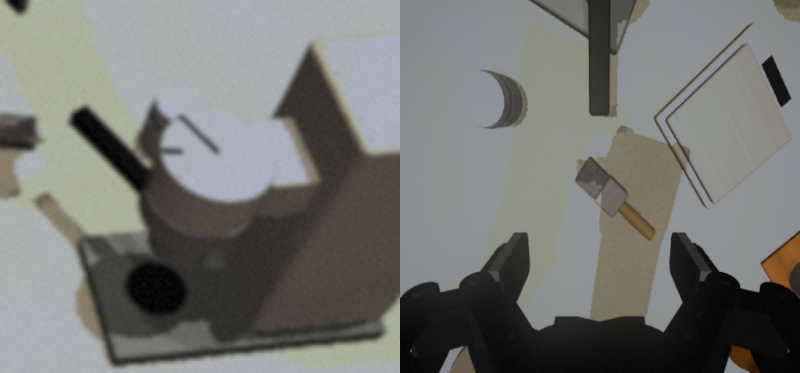

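The picture shows the cup hanging in the mount with its handle under the long rib. The handle end is near (78,112) in the crop against an expected (75,105). The scale pan is empty, and the brush and tin are in place. I'll make one numeric check of the handle's level and angle before handing in.

Run:
```python
from h import *
np.set_printoptions(precision=4,suppress=True)
im,ci=load('w8'); g=cv2.cvtColor(im,cv2.COLOR_BGR2GRAY)
M=np.array(ci['cam_to_world']); o=[]
for r in range(20,112,4):
    x=np.where(g[r,225:285]<62)[0]
    if len(x)<8: continue
    l,rr=225+x.min(),225+x.max(); c=(l+rr)/2; o.append([r,l,rr,*onz(ci,c,r,.143)[:2]])
o=np.array(o); print(o[::4]); 
for z in(.137,.143):
    P=np.array([onz(ci,(q[1]+q[2])/2,q[0],z)[:2] for q in o[-16:]]); d=P[-1]-P[0]; u=d/np.hypot(*d); v=P[-1]-[.5635,.2837]
    print('z',z,'yaw',np.degrees(np.arctan2(d[1],d[0])),'axis offset',v[0]*u[1]-v[1]*u[0])
print('expected end top row', [proj(ci,[.5635+.155*np.cos(np.radians(-138)),.2837+.155*np.sin(np.radians(-138)),z]) for z in(.133,.138,.143)], 'col256', [(r,int(g[r,256])) for r in range(100,126,2)])
# bystander change between top views
b0,_=load('top0'); b1,_=load('t8'); d=cv2.absdiff(b0,b1).max(2)>45; n,_,st,ce=cv2.connectedComponentsWithStats(d.astype(np.uint8)); print([(s[:5].tolist()) for s in st[1:] if s[4]>25])
```

```text
[[ 20.     241.     269.       0.4998   0.2251]
 [ 36.     235.     268.       0.4906   0.2201]
 [ 52.     242.     271.       0.4852   0.2105]
 [ 68.     242.     267.       0.4762   0.2044]
 [ 84.     242.     267.       0.4681   0.197 ]
 [100.     243.     267.       0.4599   0.1892]]
z 0.137 yaw -138.02316389553235 axis offset -0.0009809943222055112
z 0.143 yaw -138.0231638955324 axis offset -0.00098041814272197
expected end top row [(np.float64(253.84138175243294), np.float64(119.97961768753026)), (np.float64(253.8181015720108), np.float64(120.15341469832175)), (np.float64(253.79384078946177), np.float64(120.33453234474999))] col256 [(100, 54), (102, 55), (104, 56), (106, 55), (108, 56), (110, 56), (112, 57), (114, 56), (116, 52), (118, 59), (120, 144), (122, 143), (124, 144)]
[[381, 149, 4, 23, 52], [365, 188, 16, 31, 158], [378, 196, 14, 20, 127], [372, 199, 11, 14, 67], [54, 208, 145, 176, 15986], [131, 261, 9, 19, 76], [308, 287, 161, 97, 6983], [252, 365, 9, 7, 34]]
```

```bash
python3 -c "
from h import *
print(job_done())"
```

```text
the job is handed in; nothing more can be done
None
```

I lifted the charged mill cup out of the rack by its body, stood it in the middle of the scale's pan and let go. I then took it by the handle, raised it into the mount, turned it 55° clockwise, lowered the lugs into their pockets and released it. The job was handed in at about 23 s.

**Scale:** The cup's axis was about 1 mm from the measured pan centre. It stood upright, and I saw all three cubes in it while it was there.

**Mount:**
- There was no contact on the way up or through the turn.
- The cup came to rest on the pocket floor at the expected height, within 0.2 mm.
- After release the handle points to −138.0° against a target of −138°, and its end is within a pixel of the expected position in the wrist view.

**Checks that disagreed or were incomplete:**
- In the scene view the handle end looked 2–3 px lower than expected, possibly slight droop from play in the mount.
- A rough image check suggested about 0.8° of droop while carrying the cup.
- I could not see the cubes inside the mount. The cup stayed level throughout.
- A top-view comparison showed no clear change to the bystanders. A small patch of change near the tin I put down to arm shadow, and the wrist view shows the tin standing.

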